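Set the stain-bottle tray right after class

TASK

Two stain bottles have toppled forward in the tray: stand both upright again in the row of bottles in the tray's back lane, without knocking the others over. Slide the loaded tray back until its whole back edge rests flush against the service ledge, all five bottles standing in the lane and the coverslip box still in the front bay. Leave the other things on the bench where they are.

Things in the scene. Friction and masses are not known exactly. Their poses are not given: they have to be found in the camera images.
- tray: Loose white plastic tray, 210 mm deep (x) by 410 mm wide (y), 450 g; origin under its centre, x towards its back (away from the robot). Floor 4 mm thick, walls 4 mm thick, 22 mm high. A low rib at x = +53 mm (4 mm thick, top 14 mm above the underside) parts the back lane from the front bay (x -101 to +51 mm). Slides when pushed; starts askew, some 10 to 140 mm short of the ledge.
- tray_lane (a point): middle of the tray's back lane, on its floor (4 mm above the tray's underside, 78 mm behind the tray's centre); axes as the tray's, y along the lane. The lane is 46 mm wide and 402 mm long, between the rib and the back wall
- tray_back_left (a point): on the outer face of the tray's back wall, at its foot, 190 mm left of the middle
- tray_back_right (a point): on the outer face of the tray's back wall, at its foot, 190 mm right of the middle
- ledge_front (a point): middle of the foot of the front face of the fixed service ledge: a tiled step 45 mm high with an aluminium trim, 1.6 m long, along y across the back of the bench; x points away from the robot, into the ledge
- stain_red: 60 ml amber stain bottle, 104 mm high, 90 g: body 38 mm across to 66 mm up, 8 mm sloping shoulder, red screw cap 24 mm across, 30 mm high. Origin on its axis at mid-height; z axis from base to cap; the cap's middle lies 37 mm along z. Starts toppled, lying in the tray's front bay, cap towards the robot or slanting to one side.
- stain_blue: 60 ml amber stain bottle, 104 mm high, 90 g: body 38 mm across to 66 mm up, 8 mm sloping shoulder, blue screw cap 24 mm across, 30 mm high. Origin on its axis at mid-height; z axis from base to cap; the cap's middle lies 37 mm along z. Starts toppled, lying in the tray's front bay, cap towards the robot or slanting to one side.
- stain_green: 60 ml amber stain bottle, 104 mm high, 90 g: body 38 mm across to 66 mm up, 8 mm sloping shoulder, green screw cap 24 mm across, 30 mm high. Origin on its axis at mid-height; z axis from base to cap; the cap's middle lies 37 mm along z. Starts standing in the tray's back lane: a neighbour.
- stain_yellow: 60 ml amber stain bottle, 104 mm high, 90 g: body 38 mm across to 66 mm up, 8 mm sloping shoulder, yellow screw cap 24 mm across, 30 mm high. Origin on its axis at mid-height; z axis from base to cap; the cap's middle lies 37 mm along z. Starts standing in the tray's back lane: a neighbour.
- stain_white: 60 ml amber stain bottle, 104 mm high, 90 g: body 38 mm across to 66 mm up, 8 mm sloping shoulder, white screw cap 24 mm across, 30 mm high. Origin on its axis at mid-height; z axis from base to cap; the cap's middle lies 37 mm along z. Starts standing in the tray's back lane: a neighbour.
- coverslip_box: small closed clear box with a blue lid, 28 x 28 x 14 mm, 20 g, loose on the floor of the tray's front bay; origin under its centre. It stays in the bay and rides with the tray
- slide_box: blue microscope slide box, 83 x 100 x 34 mm, on the bench left of the tray; origin under its centre; bystander
- petri_dish: closed Petri dish, 92 mm across, 16 mm high, on the bench left of the tray; origin under its centre; bystander
- beaker: empty glass beaker, 68 mm across, 85 mm high, on the bench to the front left; origin under its centre; bystander
- wash_bottle: white wash bottle with red top and bent spout, 60 mm across, 200 mm high, on the bench right of the tray; origin under its centre; bystander
- specimen_jar: glass jar with black lid, 58 mm across, 75 mm high, on the bench to the front right; origin under its centre; bystander
- microscope_right: fixed cream microscope, 375 mm high, base 200 x 130 mm, on the bench far to the right; origin near the middle of its base; bystander
- microscope_left: the same microscope, fixed, far to the left; bystander
Things that resemble listed ones, but are neither listed nor needed, are in the scene too. Leave any purple look-alike of the stain_red alone.

How it is judged (in metres and radians):
At the end, for the whole second after the job is handed in: All five stain bottles stand upright (within 0.08 rad) at rest on the floor of the tray's back lane (axis within 8 mm of the lane's middle line); the tray lies flat with both ends of its back edge within 6 mm of the ledge's front face, at rest; the coverslip box lies in the front bay (angle between each of stain_red, stain_blue, stain_green, stain_yellow, stain_white's own z axis and vertical below 0.08 rad and linear speed of each of stain_red, stain_blue, stain_green, stain_yellow, stain_white below 0.02 m/s and x of stain_red in the frame of tray_lane between -0.008 and 0.008 m and y of stain_red in the frame of tray_lane between -0.19 and 0.19 m and z of stain_red in the frame of tray_lane between 0.047 and 0.057 m and x of stain_blue in the frame of tray_lane between -0.008 and 0.008 m and y of stain_blue in the frame of tray_lane between -0.19 and 0.19 m and z of stain_blue in the frame of tray_lane between 0.047 and 0.057 m and x of stain_green in the frame of tray_lane between -0.008 and 0.008 m and y of stain_green in the frame of tray_lane between -0.19 and 0.19 m and z of stain_green in the frame of tray_lane between 0.047 and 0.057 m and x of stain_yellow in the frame of tray_lane between -0.008 and 0.008 m and y of stain_yellow in the frame of tray_lane between -0.19 and 0.19 m and z of stain_yellow in the frame of tray_lane between 0.047 and 0.057 m and x of stain_white in the frame of tray_lane between -0.008 and 0.008 m and y of stain_white in the frame of tray_lane between -0.19 and 0.19 m and z of stain_white in the frame of tray_lane between 0.047 and 0.057 m and x of each of tray_back_left, tray_back_right in the frame of ledge_front above -0.006 m and angle between tray's own z axis and vertical below 0.03 rad and linear speed of tray below 0.01 m/s and x of coverslip_box in the frame of tray between -0.1 and 0.05 m and y of coverslip_box in the frame of tray between -0.2 and 0.2 m and z of coverslip_box in the frame of tray between 0 and 0.008 m); the robot touches nothing.
It fails at once if a standing neighbour bottle is knocked over (angle between any of stain_green, stain_yellow, stain_white's own z axis and vertical above 0.5 rad).
It fails at once if a bystander on the bench is shifted by more than 30 mm (distance of any of slide_box, petri_dish, beaker, wash_bottle, specimen_jar from where it was at the start of the episode above 0.03 m).
It also fails if it takes over 67 s, if anything falls off the work surface, if the arm or the gripper's body presses on something with over 40 N, if the wrist force passes 120 N, or if a joint passes its speed limit or range.

ROBOT

A 6-joint arm with a two-finger parallel gripper is mounted at the origin on the work surface. World frame = base frame: x ahead of the robot, y to its left, z up, the work surface at z = 0. Lengths are in m, angles in degrees, forces in N, time in s.
With the tool pointing down it reaches from about 0.325 to 0.775 m from the base axis. Payload 5.5 kg.
Tool frame: the origin (TCP) lies between the finger pads; the fingertips stand 19 mm ahead of it and the grasp point (between the pads) is the TCP; z points along the fingers, y is the line along which they close (so a half turn about z gives the same grasp; the last joint's range is limited). The gripper opens to 85 mm and grips with 20 to 120 N. Pads are 22 mm wide; open, the fingers measure 114 mm over their backs; the gripper's body (76 mm by 85 mm) begins 54 mm behind the grasp point. The pads swing forward as they close: fully open they stand 13 mm farther back than shut.
Start: joints at [-69.654, 5.22, 70.514, -0, 104.267, -3.249], TCP at [0.24, -0.55, 0.25] pointing down, gripper open.
Joint ranges: [-164.24, 164.24], [-49.07, 125.15], [9.68, 141.18], [-86.29, 266.29], [3.28, 154.24], [-151.56, 151.56]. Speed limits (degrees/s): [147.25, 147.25, 172.46, 180, 180, 180].

INTERFACE

Orientations are given as [roll, pitch, yaw] about the fixed x, y, z axes, in that order (R = Rz(yaw) Ry(pitch) Rx(roll)).
In Python, from workcell import arm, viewer, job gives the robot as it stands.
- The arm moves only by the shell command python3 -m crank 'ROWS'. ROWS is JSON, a list that holds one entry, the list of rows, each a list of 7 numbers: the turn, a rotation vector about the tool's x, y, z in degrees, then the shift along the tool's x, y, z in cm, then the opening, from -1 (shut) to 1 (fully open). In form: [[[wx, wy, wz, dx, dy, dz, jaw], ...]]. A call has 1 to 5 rows; each row shifts and turns the commanded pose from where the row before left it, along the tool's axes as they then stand; what a row does not reach is not made up. A row lasts 1/10 s, in which the tool goes at most 50 mm and 8.59 degrees, less where a joint would pass 70% of its speed; a pose out of reach is approached as far as the arm can. A call with a gripper value outside its range is refused whole. The fingers move at their own pace and stop on an object; the grip force is fixed at half the most. Time passes only in rows, so rows that do not move let the fingers close. It gives the time, the measured TCP pose, the force, the opening and the grip force at its end, in the units of the state.
- arm.get_state(): the state, without advancing time (a new reading comes with each control period).
- viewer.snapshot(name): name is "side" or "top" or "wrist"; returns the picture (400x640x3 uint8, red, green, blue); there is no depth.
- viewer.calibration(name): a dict with "fx", "fy", "cx", "cy" (pixels), "pose" (4x4, takes a point from camera to world coordinates). Camera axes: x right, y up, looking along -z (the intrinsics and any distortion apply to the point x, -y, -z); pixel columns grow to the right and rows downward; lengths in m; the calibration is good to about 2 mm. A picture is of the moment at which its call begins: read the wrist's pose just before it. calibration takes no time and is no camera call; for the wrist camera it gives the pose at the moment of the call.
- job.hand_in(): hands the job in; it is judged then, once.
The state is a dict: "time": time; "q": joint angles; "qd": joint speeds; "effort": joint torques, N m; "eef_pos": TCP position; "orientation": TCP orientation; "contact_force": force on the tool from outside, world axes, zero at the start; "torque": the same for the moment, N m; "gripper_width": finger opening in m; "grip_force": force on a finger pad.
Only numpy, scipy, OpenCV 4.12 (cv2) and the standard library are available. Lean on these libraries where they do the work, as an engineer would, in place of code of your own. Each camera call takes 0.05 s, during which the arm holds its last target. There are 200 camera calls.

## Working session

There is one attempt and no reset: what is moved stays moved. The work goes in short steps, Python scripts to look and compute and a shell command to move; the robot and the scene stay as the last step left them, time stands still between calls to the robot, and variables do not carry over. Pictures are saved under pics/ and viewed, at most 10 in all, crops included, and the job is handed in when it is done.

```bash
mkdir -p pics; ls; python3 - <<'E'
from workcell import arm, viewer, job
import cv2
for n in("side","top"):
    p=viewer.snapshot(n); cv2.imwrite(f"pics/{n}0.png",p[:,:,::-1])
    c=viewer.calibration(n); print(n,c)
print(arm.get_state())
E
```

```text
pics
side {'fx': 387.1440766542896, 'fy': 387.1440766542896, 'cx': 316.7259916479711, 'cy': 196.09216236274494, 'pose': array([[-0.99198992,  0.06720927, -0.10695289,  0.40899335],
       [-0.12594743, -0.59098967,  0.79678633,  0.99375007],
       [-0.00965662,  0.80387444,  0.59472063,  0.80514534],
       [ 0.        ,  0.        ,  0.        ,  1.        ]])}
top {'fx': 507.90010667565866, 'fy': 507.90010667565866, 'cx': 327.65060788930276, 'cy': 195.1011418471647, 'pose': array([[ 8.11447647e-04,  9.86009862e-01, -1.66685012e-01,
         2.36169133e-01],
       [-9.99895493e-01, -1.60594156e-03, -1.43674409e-02,
        -7.52081677e-03],
       [-1.44341249e-02,  1.66679251e-01,  9.85905514e-01,
         1.77023974e+00],
       [ 0.00000000e+00,  0.00000000e+00,  0.00000000e+00,
         1.00000000e+00]])}
{'time': 0.1, 'q': array([-6.96549061e+01,  5.26021175e+00,  7.05752140e+01, -2.35973477e-04,
        1.04267655e+02, -3.24710072e+00]), 'qd': array([-0.06076286, -0.07419545, -0.0635913 , -0.0921288 ,  0.0326246 ,
       -0.06158374]), 'effort': array([ 1.61406686e-03, -4.60214424e+01, -4.19220579e+01, -1.88886447e-04,
        1.06594784e-02,  1.21513867e-05]), 'eef_pos': array([ 0.24006922, -0.54963585,  0.2492468 ]), 'orientation': array([-1.79897071e+02, -5.61031062e-03,  2.35921316e+01]), 'contact_force': array([-0.43263416, -0.64853019,  0.20813198]), 'torque': array([0.02067325, 0.03480505, 0.03077886]), 'grip_force': 0.0, 'gripper_width': 0.0852449163748418}
```

View pics/top0.png

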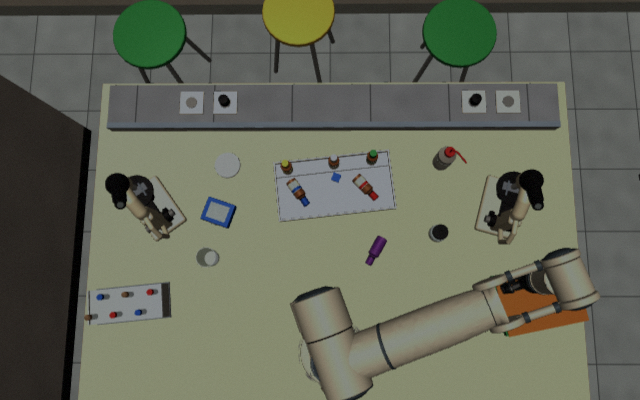

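View pics/side0.png

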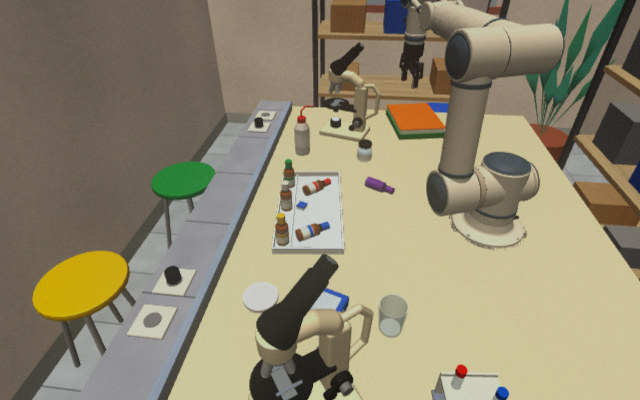

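The top view shows the tray at about (336,187). Two bottles lie in its front bay: one with a red cap, body (363,184) and cap (374,195), and one with a blue cap, body (296,188) and cap (305,202). Yellow (287,167), white (334,161) and green (373,157) stand in the lane.
Red/blue candidates are the tray bottles, the purple-capped bottle on the bench (375,250) and the small red/blue caps in the rack (120,303). The tray bottles fit, because they lie in the front bay. I'll confirm this in a crop.

```bash
python3 - <<'E'
import cv2
p=cv2.imread("pics/top0.png")[120:230,265:405]
cv2.imwrite("pics/crop0.png",cv2.resize(p,None,fx=5.4,fy=5.4,interpolation=cv2.INTER_CUBIC))
E
cat > h.py <<'E'
import numpy as np, cv2
from workcell import arm, viewer, job
def px2w(n,u,v,z,c=None):
    c=c or viewer.calibration(n); P=np.array(c["pose"])
    d=P[:3,:3]@np.array([(u-c["cx"])/c["fx"],-(v-c["cy"])/c["fy"],-1]); o=P[:3,3]
    return o+d*(z-o[2])/d[2]
def w2px(n,X,c=None):
    c=c or viewer.calibration(n); P=np.array(c["pose"])
    q=P[:3,:3].T@(np.array(X,float)-P[:3,3]); return np.array([c["cx"]+c["fx"]*q[0]/-q[2], c["cy"]+c["fy"]*q[1]/q[2]])
E
```

```text
(no output)
```

View pics/crop0.png

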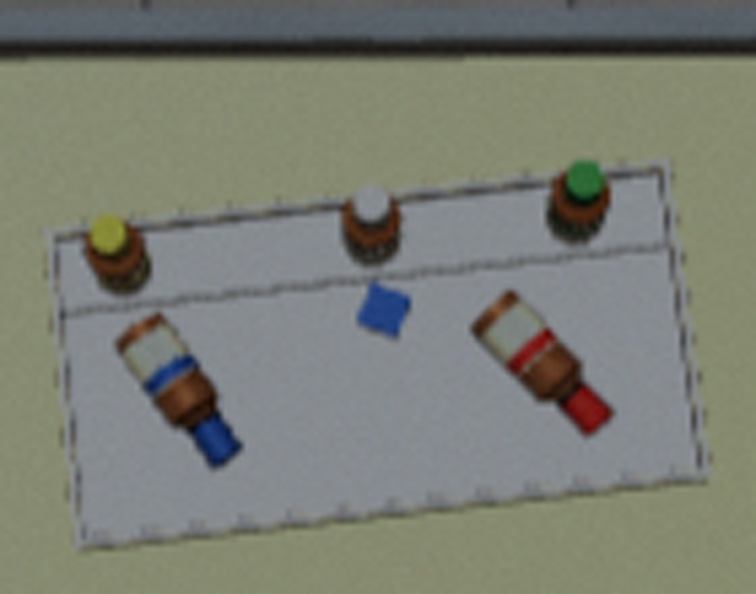

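```bash
python3 - <<'E'
from h import *
f=lambda u,v,z: px2w("top",u/5.4+265-.4,v/5.4+120-.4,z)
C=[f(*p,.022)[:2] for p in[(50,233),(667,163),(707,480),(81,547)]]
c=np.mean(C,0); a=(C[0]+C[1]-C[2]-C[3]); yw=np.degrees(np.arctan2(a[1],a[0]))
b=C[0]-C[1]; yw2=np.degrees(np.arctan2(-b[0],b[1])); 
print("corners",np.round(C,3)); print("ctr",c,yw,yw2,np.linalg.norm(a)/2,np.linalg.norm(b))
yw=yw2
R=np.array([[np.cos(np.radians(yw)),-np.sin(np.radians(yw))],[np.sin(np.radians(yw)),np.cos(np.radians(yw))]])
for n,(u,v) in dict(yel=(108,235),whi=(371,204),gre=(586,180)).items():
    w=f(u,v,.108)[:2]; print(n,w,"in tray",R.T@(w-c))
for n,p,q in[("blue",(138,328),(226,457)),("red",(493,308),(598,421))]:
    A=f(*p,.023)[:2];B=f(*q,.023)[:2];d=B-A
    print(n,"base",A,"cap",B,np.linalg.norm(d),"ang",np.degrees(np.arctan2(d[1],d[0])),"base/cap in tray",R.T@(A-c),R.T@(B-c))
print("covers",R.T@(f(385,310,.018)[:2]-c)); print("ledge",f(100,57,0),f(650,55,0))
E
```

```text
corners [[ 0.648  0.208]
 [ 0.694 -0.196]
 [ 0.484 -0.218]
 [ 0.441  0.184]]
ctr [ 0.56690933 -0.00519923] 6.22461638643926 6.4914773110508115 0.20947041916393447 0.4067231730452547
yel [0.62640612 0.16143457] in tray [0.07795419 0.15883903]
whi [ 0.64576519 -0.00219619] in tray [ 0.0786898  -0.00593129]
gre [ 0.66074613 -0.13607552] in tray [ 0.07843891 -0.14064595]
blue base [0.5843351 0.1496186] cap [0.49946572 0.09171288] 0.10274183682058174 ang -145.69458383241883 base/cap in tray [0.03481705 0.15185517] [-0.05605477  0.10391564]
red base [ 0.59710131 -0.08110188] cap [ 0.52260802 -0.14812429] 0.10020605589363774 ang -138.02194467919688 base/cap in tray [ 0.02141721 -0.07882938] [-0.06017573 -0.13700022]
covers [ 0.02920366 -0.00911918]
ledge [0.77403618 0.17960849 0.        ] [ 0.774108   -0.18834456  0.        ]
```

The crop confirms it: the red and blue bottles lie in the front bay, with labels and caps matching. The tray is yawed about 6.4° and sits about 0.10 m short of the ledge. The plan is to grip each cap with the tool tilted about 60°, swing the bottle through 90° and set it in a gap.

```bash
cat >> h.py <<'E'
from scipy.spatial.transform import Rotation as Ro
def RT(psi,al): # tool heading psi, tilt al from down (deg)
    return Ro.from_euler("xyz",[180,0,psi],degrees=True)*Ro.from_rotvec([0,al,0],degrees=True)
def cur():
    s=arm.get_state(); return s,np.array(s["eef_pos"]),Ro.from_euler("xyz",s["orientation"],degrees=True)
def plan(R1,*pts):
    """pure turn to R1 (tool frame rotvec, deg), then shifts (cm, tool axes R1) through the points"""
    s,p,R=cur(); rv=(R.inv()*R1).as_rotvec(degrees=True)
    print("turn",np.round(rv,2),"rows",np.linalg.norm(rv)/8.5)
    for q in pts:
        q=np.array(q); d=R1.inv().apply(q-p)*100; print("shift cm",np.round(d,2),"rows",np.linalg.norm(d)/4.5); p=q
E
python3 - <<'E'
from h import *
s,p,R=cur(); plan(R,(.4365,.0487,.25))
E
```

```text
turn [0. 0. 0.] rows 0.0
shift cm [ 4.195e+01 -4.697e+01  1.000e-02] rows 13.994556333132545
```

```bash

python3 -m crank '[[[0,0,0,2.8,-3.13,0,1],[0,0,0,2.8,-3.13,0,1],[0,0,0,2.8,-3.13,0,1],[0,0,0,2.8,-3.13,0,1],[0,0,0,2.8,-3.13,0,1]]]'
python3 -m crank '[[[0,0,0,2.8,-3.13,0,1],[0,0,0,2.8,-3.13,0,1],[0,0,0,2.8,-3.13,0,1],[0,0,0,2.8,-3.13,0,1],[0,0,0,2.8,-3.13,0,1]]]'
python3 -m crank '[[[0,0,0,2.8,-3.13,0,1],[0,0,0,2.8,-3.13,0,1],[0,0,0,2.8,-3.13,0,1],[0,0,0,2.8,-3.13,0,1],[0,0,0,2.8,-3.13,0,1]]]'
python3 - <<'E'
from h import *
z=RT(34.3,60).apply([0,0,1]); g=np.array([.508,.0975,.029])
plan(RT(34.3,60),g-.1*z,g)
E
```

```text
time: 0.6
eef_pos: [0.3059, -0.3487, 0.2497]
orientation: [-180.0, 0.0, 23.6]
contact_force: [0.9, 0.0, 0.1]
gripper_width: 0.0852
grip_force: 0.0
time: 1.1
eef_pos: [0.3715, -0.1493, 0.25]
orientation: [-180.0, 0.0, 23.6]
contact_force: [0.2, 0.7, -0.3]
gripper_width: 0.0856
grip_force: 0.0
time: 1.6
eef_pos: [0.4372, 0.0503, 0.25]
orientation: [180.0, 0.0, 23.6]
contact_force: [0.7, -0.6, 0.5]
gripper_width: 0.0853
grip_force: 0.0
turn [ 5.6  59.83 -9.7 ] rows 7.160917374120968
shift cm [-14.88   0.09   8.42] rows 3.80013282137024
shift cm [-0.  0. 10.] rows 2.2222222222222228
```

```bash

python3 -m crank '[[[0.7,7.48,-1.21,0,0,0,1],[0.7,7.48,-1.21,0,0,0,1],[0.7,7.48,-1.21,0,0,0,1],[0.7,7.48,-1.21,0,0,0,1]]]'
python3 -m crank '[[[0.7,7.48,-1.21,0,0,0,1],[0.7,7.48,-1.21,0,0,0,1],[0.7,7.48,-1.21,0,0,0,1],[0.7,7.48,-1.21,0,0,0,1],[0,0,0,0,0,0,1]]]'
python3 - <<'E'
from h import *
print(arm.get_state()["q"])
z=RT(34.3,60).apply([0,0,1]); g=np.array([.508,.0975,.029])
plan(RT(34.3,60),g-.1*z,g)
E
```

```text
time: 2.0
eef_pos: [0.4373, 0.0492, 0.2506]
orientation: [-178.4, -30.3, 28.3]
contact_force: [-0.4, -0.1, -0.9]
gripper_width: 0.0855
grip_force: 0.0
time: 2.5
eef_pos: [0.4774, 0.0312, 0.2502]
orientation: [-177.0, -58.9, 32.8]
contact_force: [-0.1, -1.0, -0.9]
gripper_width: 0.0857
grip_force: 0.0
[-34.15384547 -48.94516866 127.6725101   55.18998875  79.67208129
  21.81002242]
turn [-1.77  1.07 -0.78] rows 0.2602870351358542
shift cm [-16.02  -3.75   6.48] rows 3.930110720737643
shift cm [-0.  0. 10.] rows 2.2222222222222228
```

```bash

python3 - <<'E'
from h import *
plan(RT(34.3,60),(.508,.0975,.18),(.508,.0975,.10),(.508,.0975,.029))
E
```

```text
turn [-1.77  1.07 -0.78] rows 0.2602870351358542
shift cm [-2.94 -3.75  8.93] rows 2.2500525819853454
shift cm [-6.93 -0.    4.  ] rows 1.7777777777777777
shift cm [-6.15 -0.    3.55] rows 1.5777777777777782
```

```bash

python3 -m crank '[[[0,0,0,-0.98,-1.25,2.98,1],[0,0,0,-0.98,-1.25,2.98,1],[0,0,0,-0.98,-1.25,2.98,1],[-1.77,1.07,-0.78,0,0,0,1],[0,0,0,0,0,0,1]]]'
python3 - <<'E'
from h import *
print(arm.get_state()["q"])
plan(RT(34.3,60),(.508,.0975,.10),(.508,.0975,.029))
E
```

```text
time: 3.0
eef_pos: [0.5078, 0.1016, 0.1835]
orientation: [179.4, -59.9, 35.4]
contact_force: [-0.2, 0.1, 0.6]
gripper_width: 0.0853
grip_force: 0.0
[-18.364809   -49.05706855 134.93435115  52.12586337  61.13609518
  24.14126247]
turn [-0.33  0.1   0.53] rows 0.07452847691518713
shift cm [-7.34  0.35  3.99] rows 1.8581649209260864
shift cm [-6.15 -0.    3.55] rows 1.5777777777777782
```

```bash

cat >> h.py <<'E'
from scipy.optimize import least_squares
D=[([-69.655,5.26,70.575,0,104.268,-3.247],[.24007,-.54964,.24925],[-179.9,0,23.59]),
([-34.1538,-48.945,127.6725,55.19,79.672,21.81],[.4774,.0312,.2502],[-177,-58.9,32.8]),
([-18.3648,-49.057,134.934,52.126,61.136,24.141],[.5078,.1016,.1835],[179.4,-59.9,35.4])]
def fk(P,q):
    a1,d1,a2,a3,L,off=P; q1,q2,q3,q4,q5,q6=np.radians(q)
    r=a1+a2*np.sin(q2)+a3*np.sin(q2+q3+off); z=d1+a2*np.cos(q2)+a3*np.cos(q2+q3+off)
    W=np.array([r*np.cos(q1),r*np.sin(q1),z])
    R=Ro.from_euler("ZYZYZ",[q1,q2+q3,q4,q5,q6])
    return W+R.apply([0,0,L]),R
E
python3 - <<'E'
from h import *
def res(P):
    o=[]
    for q,p,e in D: o+=list(fk(P,q)[0]-p)
    return o+list(.01*(np.array(P)-[0,.3,.35,.35,.2,0]))
f=least_squares(res,[0,.3,.35,.35,.2,0]); print(f.x,np.round(res(f.x),4)[:9])
for q,p,e in D: print((fk(f.x,q)[1].inv()*Ro.from_euler("xyz",e,degrees=True)).as_rotvec(degrees=True))
E
```

```text
Traceback (most recent call last):
  File "h.py", line 29, in fk
    R=Ro.from_euler("ZYZYZ",[q1,q2+q3,q4,q5,q6])
  File "scipy/spatial/transform/_rotation.pyx", line 1413, in scipy.spatial.transform._rotation.Rotation.from_euler
ValueError: Expected axis specification to be a non-empty string of upto 3 characters, got ZYZYZ
```

```bash

sed -i 's/R=Ro.from_euler("ZYZYZ",\[q1,q2+q3,q4,q5,q6\])/R=Ro.from_euler("ZYZ",[q1,q2+q3,q4])*Ro.from_euler("YZ",[q5,q6])/' h.py
python3 - <<'E'
from h import *
def res(P):
    o=[]
    for q,p,e in D: o+=list(fk(P,q)[0]-p)
    return o+list(.002*(np.array(P)-[0,.3,.35,.35,.2,0]))
f=least_squares(res,[0,.3,.35,.35,.2,0]); print(f.x,np.round(res(f.x),4)[:9])
for q,p,e in D: print((fk(f.x,q)[1].inv()*Ro.from_euler("xyz",e,degrees=True)).as_rotvec(degrees=True))
E
```

```text
[-0.07938676  0.22696299  0.38956655  0.64503699  0.3651696   0.25519717] [-0.0312 -0.0136 -0.0047 -0.0014  0.0023  0.0066 -0.0007 -0.004  -0.0019]
[ 2.35281282e-03 -6.80564834e-03  9.00020050e+01]
[-4.43775605e-02 -5.15715919e-02  9.00102002e+01]
[1.59138458e-02 2.40176347e-02 8.99819142e+01]
```

```bash

python3 - <<'E'
from h import *
def fk(P,q):
    a1,d1,a2,a3,L,off,dy=P; q1,q2,q3,q4,q5,q6=np.radians(q)
    r=a1+a2*np.sin(q2)+a3*np.sin(q2+q3+off); z=d1+a2*np.cos(q2)+a3*np.cos(q2+q3+off)
    W=Ro.from_euler("z",q1).apply([r,dy,z])
    R=Ro.from_euler("ZYZ",[q1,q2+q3,q4])*Ro.from_euler("YZ",[q5,q6])
    return W+R.apply([0,0,L]),R
for w in ([1,1,1,1,1,1,1],[20,1,1,1,1,1,1],[20,1,1,1,1,100,1]):
    def res(P):
        o=[]
        for q,p,e in D: o+=list(fk(P,q)[0]-p)
        return o+list(.001*np.array(w)*(np.array(P)-[0,.2,.4,.4,.25,0,.03]))
    f=least_squares(res,[0,.3,.35,.35,.2,0,.03]); print(np.round(f.x,4),np.round(res(f.x),4)[:9])
E
```

```text
[-2.000e-04  1.569e-01  3.726e-01  5.670e-01  3.217e-01  1.713e-01
  3.400e-02] [-0.  0.  0.  0.  0. -0. -0. -0.  0.]
[-2.000e-04  1.569e-01  3.726e-01  5.670e-01  3.217e-01  1.713e-01
  3.400e-02] [-0.  0.  0.  0.  0. -0. -0. -0.  0.]
[0.0269 0.0736 0.3811 0.5497 0.3197 0.0332 0.035 ] [ 0.0008  0.0007  0.0009 -0.0039  0.0019 -0.0017  0.0043 -0.0019  0.0008]
```

```bash

cat >> h.py <<'E'
PK=[-2e-4,.1569,.3726,.567,.3217,.1713,.034]
LO=np.array([-164.24,-49.07,9.68,-86.29,3.28,-151.56]);HI=np.array([164.24,125.15,141.18,266.29,154.24,151.56])
def fk(P,q):
    a1,d1,a2,a3,L,off,dy=P; q1,q2,q3,q4,q5,q6=np.radians(q)
    r=a1+a2*np.sin(q2)+a3*np.sin(q2+q3+off); z=d1+a2*np.cos(q2)+a3*np.cos(q2+q3+off)
    W=Ro.from_euler("z",q1).apply([r,dy,z])
    R=Ro.from_euler("ZYZ",[q1,q2+q3,q4])*Ro.from_euler("YZ",[q5,q6+np.pi/2])
    return W+R.apply([0,0,L]),R
def ik(p,R,q0):
    def f(q):
        P,r=fk(PK,q); return np.r_[(P-p)*10,(r.inv()*R).as_rotvec()]
    s=least_squares(f,np.clip(q0,LO+.1,HI-.1),bounds=(LO,HI),x_scale=30,max_nfev=150)
    P,r=fk(PK,s.x); return s.x,np.linalg.norm(P-p)*1000,np.degrees((r.inv()*R).magnitude())
E
python3 - <<'E'
from h import *
print([np.round(fk(PK,q)[0]-p,4) for q,p,e in D])
q0=arm.get_state()["q"]
yw=6.4;c=np.array([.567,-.0052]);tr=lambda x,y:c+Ro.from_euler("z",yw,degrees=True).apply([x,y,0])[:2]
for nm,g,psi,pl in[("blue",(.508,.0975,.029),34.3,tr(.078,.08)),("red",(.524,-.1466,.029),42,tr(.078,-.073))]:
    print(nm,pl)
    for al in(30,40,50,60):
        a=ik(np.array(g),RT(psi,al),q0); 
        print(al,"grasp",np.round(a[0],0),np.round(a[1:],1))
        for ps in(-30,0,30):
            b=ik(np.r_[pl,.14],RT(ps,al-90),np.array([0,30,70,0,120,0])); print("   place",ps,np.round(b[0],0),np.round(b[1:],1))
E
```

```text
[array([-0.    ,  0.0001, -0.    ]), array([-0.    ,  0.    , -0.0001]), array([-0., -0., -0.])]
blue [0.63559638 0.08299601]
30 grasp [ -4. -26. 125.  21.  58.  44.] [0. 0.]
   place -30 [ -6.  57.  28.  39. 146. 136.] [0. 0.]
   place 0 [  3.  63.  17.   7. 154.  98.] [2.9 5.2]
   place 30 [ 12.  65.  17. -35. 153.  49.] [0. 0.]
40 grasp [ -9. -31. 132.  34.  53.  32.] [0. 0.]
   place -30 [ -5.  50.  35.  29. 138. 129.] [0. 0.]
   place 0 [  3.  59.  22.   5. 149.  96.] [0. 0.]
   place 30 [ 11.  55.  27. -24. 144.  58.] [0. 0.]
50 grasp [-14. -35. 139.  49.  50.  18.] [0. 0.]
   place -30 [ -4.  42.  43.  22. 130. 125.] [0. 0.]
   place 0 [  3.  49.  33.   3. 138.  95.] [0. 0.]
   place 30 [ 11.  46.  37. -17. 134.  63.] [0. 0.]
60 grasp [-20. -32. 141.  64.  53.   1.] [1.9 3.1]
   place -30 [ -2.  34.  51.  16. 121. 123.] [0. 0.]
   place 0 [  4.  39.  44.   2. 127.  94.] [0. 0.]
   place 30 [  9.  37.  46. -12. 124.  65.] [0. 0.]
red [ 0.65265113 -0.06905048]
30 grasp [-36.  -7. 110.  31.  73.   4.] [0. 0.]
   place -30 [-16.  67.  13.  32. 154. 128.] [1.1 2. ]
   place 0 [ -6.  66.  12. -15. 154.  73.] [4.3 7.2]
   place 30 [  2.  62.  21. -45. 145.  36.] [0. 0.]
40 grasp [-42.  -6. 113.  42.  73.  -6.] [0. 0.]
   place -30 [-15.  59.  21.  22. 147. 118.] [0. 0.]
   place 0 [ -7.  64.  13. -11. 152.  76.] [0. 0.]
   place 30 [  1.  54.  29. -33. 138.  45.] [0. 0.]
50 grasp [-47.  -4. 115.  52.  76. -16.] [0. 0.]
   place -30 [-14.  49.  32.  15. 136. 113.] [0. 0.]
   place 0 [ -7.  52.  28.  -7. 140.  80.] [0. 0.]
   place 30 [  0.  46.  38. -25. 130.  50.] [0. 0.]
60 grasp [-51.   1. 116.  62.  79. -25.] [0. 0.]
   place -30 [-13.  40.  43.  10. 126. 111.] [0. 0.]
   place 0 [ -7.  42.  40.  -5. 128.  81.] [0. 0.]
   place 30 [ -2.  37.  46. -18. 121.  52.] [0. 0.]
```

```bash

python3 - <<'E'
from h import *
plan(RT(34.3,45),(.5056,.0959,.10),(.5056,.0959,.029))
E
```

```text
turn [ -0.26 -14.9    0.57] rows 1.7541780709387835
shift cm [-6.26  0.35  5.55] rows 1.8608565994413848
shift cm [-5.02 -0.    5.02] rows 1.5777777777777777
```

```bash

python3 -m crank '[[[-0.1,-7.45,0.28,0,0,0,1],[-0.1,-7.45,0.28,0,0,0,1],[0,0,0,-3.13,0.17,2.78,1],[0,0,0,-3.13,0.17,2.78,1],[0,0,0,0,0,0,1]]]'
python3 - <<'E'
from h import *
plan(RT(34.3,45),(.5056,.0959,.029))
cv2.imwrite("pics/w1.png",viewer.snapshot("wrist")[:,:,::-1])
E
```

```text
time: 3.5
eef_pos: [0.5035, 0.0945, 0.094]
orientation: [-179.4, -44.6, 33.8]
contact_force: [-0.6, 0.5, -1.2]
gripper_width: 0.0857
grip_force: 0.0
turn [-0.22  0.41 -0.35] rows 0.06896663261040283
shift cm [-4.42  0.    4.78] rows 1.4460828999092632
```

View pics/w1.png

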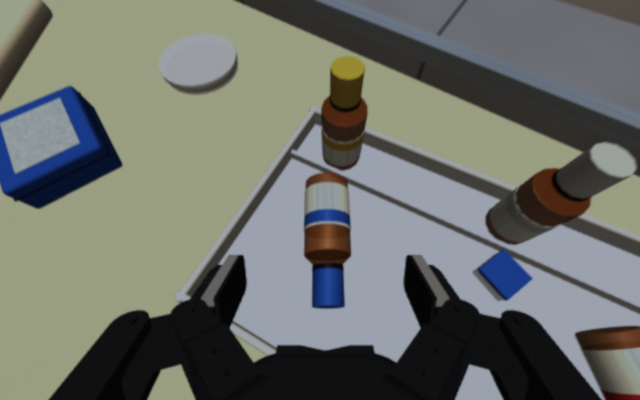

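The blue cap at (328,285) sits centred between the jaws at (235) and (410), with the bottle axis in line. I'll descend and grip.

```bash

python3 -m crank '[[[0,0,0,-1.47,0,1.59,1],[0,0,0,-1.47,0,1.59,1],[0,0,0,-1.48,0,1.6,1],[0,0,0,0,0,0,0],[0,0,0,0,0,0,-1]]]'
python3 -m crank '[[[0,0,0,0,0,0,-1],[0,0,0,0,0,0,-1],[0,0,0,0,0,0,-1],[0,0,0,0,0,0,-1],[0,0,0,0,0,0,-1]]]'
python3 - <<'E'
from h import *
s,p,R=cur()
plan(R,(.5056,.0959,.17))
E
```

```text
time: 4.05
eef_pos: [0.5101, 0.0954, 0.0388]
orientation: [179.9, -45.3, 34.2]
contact_force: [0.4, 0.2, 1.4]
gripper_width: 0.0588
grip_force: 0.0
time: 4.55
eef_pos: [0.5099, 0.0956, 0.0379]
orientation: [179.9, -45.3, 34.2]
contact_force: [-3.3, -1.1, 6.7]
gripper_width: 0.0213
grip_force: 58.8
turn [0. 0. 0.] rows 0.0
shift cm [ 9.15 -0.24 -9.52] rows 2.9361926786761208
```

```bash

python3 -m crank '[[[0,0,0,1.5,0,-1.5,-1],[0,0,0,2.5,0,-2.5,-1],[0,0,0,2.5,0,-2.5,-1],[0,0,0,2.5,0,-2.5,-1],[0,0,0,0,0,0,-1]]]'
python3 - <<'E'
from h import *
a=viewer.snapshot("side"); b=viewer.snapshot("wrist")
a=cv2.resize(a[90:290,230:430],(400,400),interpolation=cv2.INTER_CUBIC); b=b[::2,::2]
im=np.zeros((400,720,3),np.uint8); im[:,:400]=a; im[:200,400:]=b
cv2.imwrite("pics/s2.png",im[:,:,::-1]); plan(RT(0,-45))
E
```

```text
time: 5.05
eef_pos: [0.5104, 0.0952, 0.1703]
orientation: [179.5, -45.6, 34.5]
contact_force: [0.4, -0.3, -0.2]
gripper_width: 0.0213
grip_force: 58.8
turn [ 2.000e-02 -8.726e+01  3.787e+01] rows 11.190787166187263
```

View pics/s2.png

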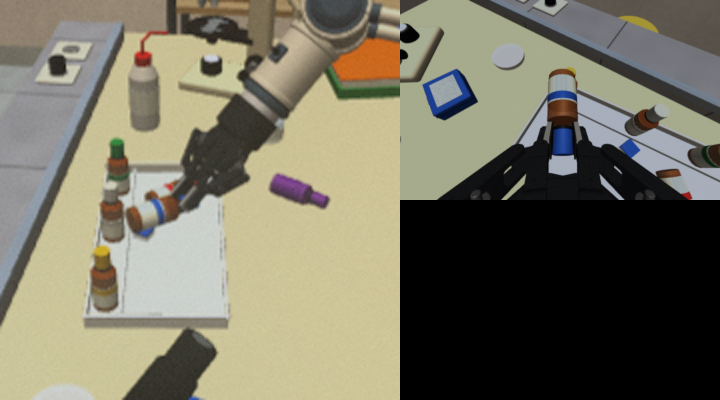

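```bash

python3 - <<'E'
from h import *
s,p,R=cur(); q=s["q"]
for ps in(0,6,-20):
  R1=RT(ps,-45); rv=(R.inv()*R1).as_rotvec(); qq=q
  for k in range(1,13,1):
    a=ik(np.array([.51,.095,.19]),R*Ro.from_rotvec(rv*k/12),qq); 
    dq=np.abs(a[0]-qq).max(); qq=a[0]
    if k%2==0:print(ps,k,np.round(qq),np.round(a[1:],1),"dq",round(dq,1))
for z in(.14,.1):
    a=ik(np.array([.6356,.083,z]),RT(0,-45),qq);print(np.round(a[0]),a[1:])
    a=ik(np.array([.6356,.083,z]),RT(6,-45),qq);print(np.round(a[0]),a[1:])
E
```

```text
0 2 [ -5. -31. 112.  20.  76.  56.] [0. 0.] dq 7.6
0 4 [ -0. -19. 100.  12.  87.  68.] [0. 0.] dq 6.0
0 6 [  3.  -7.  89.   7. 100.  76.] [0. 0.] dq 6.4
0 8 [  4.   6.  77.   5. 113.  84.] [0. 0.] dq 6.5
0 10 [  5.  18.  67.   4. 126.  90.] [0. 0.] dq 6.4
0 12 [  5.  29.  58.   5. 138.  97.] [0. 0.] dq 6.1
6 2 [ -5. -31. 112.  20.  76.  55.] [0. 0.] dq 7.2
6 4 [ -0. -19. 100.  11.  87.  66.] [0. 0.] dq 6.0
6 6 [  3.  -7.  89.   6. 100.  74.] [0. 0.] dq 6.4
6 8 [  5.   6.  77.   3. 113.  80.] [0. 0.] dq 6.5
6 10 [  6.  18.  67.   1. 126.  86.] [0. 0.] dq 6.5
6 12 [  7.  29.  58.   1. 138.  91.] [0. 0.] dq 6.2
-20 2 [ -6. -31. 113.  21.  75.  58.] [0. 0.] dq 8.9
-20 4 [ -2. -20. 101.  14.  87.  73.] [0. 0.] dq 6.8
-20 6 [-0. -8. 90. 11. 99. 84.] [0. 0.] dq 6.2
-20 8 [  0.   4.  79.  11. 111.  95.] [0. 0.] dq 6.2
-20 10 [ -0.  16.  70.  14. 123. 105.] [0. 0.] dq 5.9
-20 12 [ -1.  26.  62.  18. 134. 116.] [0. 0.] dq 6.1
[  3.  54.  28.   4. 144.  95.] (np.float64(5.973231452819201e-08), np.float64(4.344852821983298e-08))
[  5.  54.  27.  -1. 144.  88.] (np.float64(1.9749776558968903e-08), np.float64(1.419299694559061e-08))
[  3.  54.  31.   4. 140.  95.] (np.float64(7.176987191065957e-10), np.float64(5.902829782825128e-10))
[  5.  54.  31.  -1. 140.  88.] (np.float64(1.1441399478387497e-10), np.float64(9.422547732431923e-11))
```

```bash

python3 - <<'E'
from h import *
plan(RT(6.4,-45))
E
```

```text
turn [ 3.000e-02 -8.825e+01  3.080e+01] rows 10.996768646120577
```

```bash

python3 -m crank '[[[0,0,0,1,0,-1,-1],[0,-7.35,2.57,0,0,0,-1],[0,-7.35,2.57,0,0,0,-1],[0,-7.35,2.57,0,0,0,-1],[0,-7.35,2.57,0,0,0,-1]]]' >/dev/null
python3 -m crank '[[[0,-7.35,2.57,0,0,0,-1],[0,-7.35,2.57,0,0,0,-1],[0,-7.35,2.57,0,0,0,-1],[0,-7.35,2.57,0,0,0,-1],[0,-7.35,2.57,0,0,0,-1]]]' >/dev/null
python3 -m crank '[[[0,-7.35,2.57,0,0,0,-1],[0,-7.35,2.57,0,0,0,-1],[0,-7.35,2.57,0,0,0,-1],[0,0,0,0,0,0,-1],[0,0,0,0,0,0,-1]]]'
python3 - <<'E'
from h import *
s,p,R=cur(); plan(RT(6.4,-45),(.575,.076,.17))
im=np.hstack([viewer.snapshot("side")[100:250,250:350],viewer.snapshot("top")[100:250,260:360]])
cv2.imwrite("pics/s3.png",cv2.resize(im,None,fx=4,fy=4,interpolation=cv2.INTER_CUBIC)[:,:,::-1])
u=p; print([np.round(w2px("side",u+[0,0,z]),1) for z in(.008,-.066,-.096)],np.round(w2px("top",u),1))
E
```

```text
time: 6.65
eef_pos: [0.5086, 0.0955, 0.1749]
orientation: [-179.9, 45.0, 6.5]
contact_force: [0.4, 0.2, -0.6]
gripper_width: 0.0212
grip_force: 59.4
turn [-0.07  0.04  0.06] rows 0.012204042407684516
shift cm [ 4.86  2.68 -4.16] rows 1.5421005319262748
[array([323.9, 182.9]), array([323.9, 203.6]), array([323.9, 211.5])] [302.6 194.3]
```

View pics/s3.png

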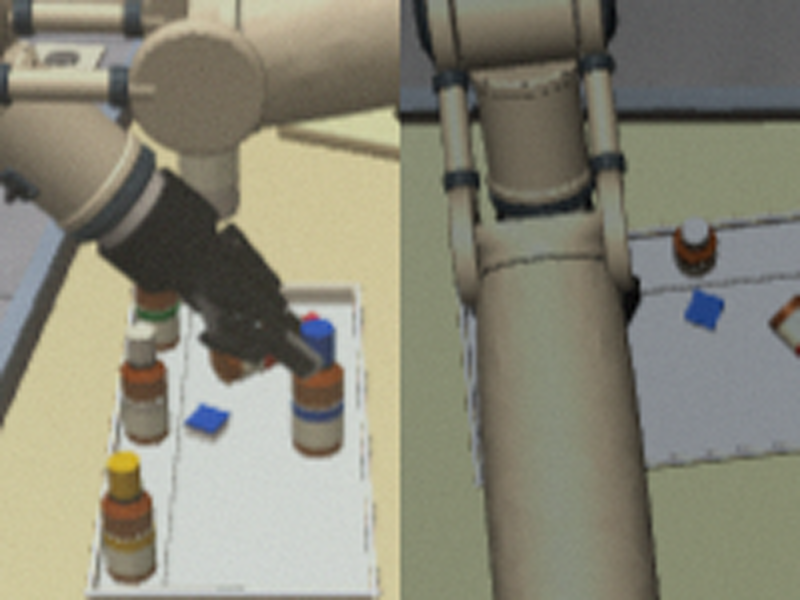

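Blue hangs upright from the jaws. In the side view (left half) its cap top is at crop (317,322) and its base at (318,452), so it is vertical. Its axis lies about 15 mm nearer the robot than the TCP. I'll move it over the gap.

```bash

python3 - <<'E'
from h import *
s,p,R=cur(); plan(R,(.6508,.0817,.175),(.6508,.0817,.125))
E
```

```text
turn [0. 0. 0.] rows 0.0
shift cm [10.18  2.95 -9.6 ] rows 3.178262743819877
shift cm [3.52 0.01 3.55] rows 1.111111111111111
```

```bash

python3 -m crank '[[[0,0,0,2.5,0.74,-2.4,-1],[0,0,0,2.5,0.74,-2.4,-1],[0,0,0,2.5,0.74,-2.4,-1],[0,0,0,2.68,0.73,-2.4,-1],[0,0,0,0,0,0,-1]]]'
python3 -m crank '[[[0,0,0,1.2,0,1.2,-1],[0,0,0,1.2,0,1.2,-1],[0,0,0,1.12,0,1.15,-1],[0,0,0,0,0,0,-1],[0,0,0,0,0,0,-1]]]'
python3 - <<'E'
from h import *
s,p,R=cur(); plan(R,(.6508,.0817,.097))
im=viewer.snapshot("side")[140:270,250:360]
cv2.imwrite("pics/s4.png",cv2.resize(im,None,fx=4.5,fy=4.5,interpolation=cv2.INTER_CUBIC)[:,:,::-1])
ax=p-.015*np.array([.9938,.1115,0]); f=lambda X:np.round((w2px("side",X)-[250,140]+.4)*4.5,0)
tr=lambda x,y,z:np.r_[np.array([.567,-.0052])+Ro.from_euler("z",6.4,degrees=True).apply([x,y,0])[:2],z]
print("axis top/base",f(ax+[0,0,.011]),f(ax-[0,0,.093]))
for n,x,z in(("rib front",.051,.014),("rib back",.055,.014),("back in",.101,.022),("lane mid",.078,.004)): print(n,f(tr(x,.077,z)),f(tr(x,.19,z)))
print("yellow cap,base",f(tr(.078,.159,.108)),f(tr(.078,.159,.004)))
E
```

```text
time: 7.25
eef_pos: [0.6476, 0.0815, 0.1694]
orientation: [-179.9, 45.0, 6.4]
contact_force: [-0.8, -0.5, -3.6]
gripper_width: 0.0214
grip_force: 59.7
time: 7.75
eef_pos: [0.6442, 0.0824, 0.1255]
orientation: [-179.9, 44.9, 6.4]
contact_force: [0.0, 0.7, -0.5]
gripper_width: 0.021
grip_force: 59.7
turn [0. 0. 0.] rows 0.0
shift cm [2.48 0.15 1.56] rows 0.6511900874642604
axis top/base [155. 229.] [164. 350.]
rib front [195. 369.] [183. 482.]
rib back [189. 369.] [177. 482.]
back in [123. 360.] [106. 473.]
lane mid [157. 380.] [143. 493.]
yellow cap,base [137. 340.] [147. 460.]
```

View pics/s4.png

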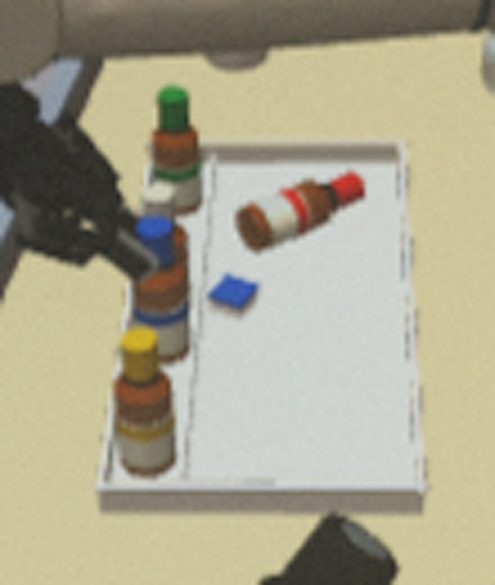

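```bash

python3 -m crank '[[[0,0,0,0.465,0.15,-0.455,-1],[0,0,0,0.6,0,0.6,-1],[0,0,0,0.6,0,0.6,-1],[0,0,0,0.3,0,0.3,-1],[0,0,0,0,0,0,-1]]]'
python3 -m crank '[[[0,0,0,0,0,0,-1]]]'
python3 - <<'E'
from h import *
s,p,R=cur(); plan(R,(.6508,.0817,.0965))
E
```

```text
time: 8.3
eef_pos: [0.6507, 0.0816, 0.1009]
orientation: [-179.9, 45.2, 6.4]
contact_force: [-0.0, -0.5, -0.8]
gripper_width: 0.0212
grip_force: 59.6
time: 8.4
eef_pos: [0.6511, 0.0816, 0.1023]
orientation: [-179.9, 45.1, 6.4]
contact_force: [0.2, -0.1, -1.5]
gripper_width: 0.0211
grip_force: 59.6
turn [0. 0. 0.] rows 0.0
shift cm [ 0.39 -0.01  0.43] rows 0.1284636926761473
```

```bash

python3 -m crank '[[[0,0,0,0.2,0,0.2,-1],[0,0,0,0.1,0,0.1,-1],[0,0,0,0,0,0,-1]]]'
python3 -m crank '[[[0,0,0,0.1,0,0.1,-1],[0,0,0,0,0,0,-1]]]'
python3 -m crank '[[[0,0,0,0.07,0,0.07,-1],[0,0,0,0,0,0,-1]]]'
```

```text
time: 8.7
eef_pos: [0.6512, 0.0816, 0.098]
orientation: [-179.9, 45.0, 6.4]
contact_force: [0.0, -0.0, -1.7]
gripper_width: 0.021
grip_force: 59.6
time: 8.9
eef_pos: [0.6513, 0.0816, 0.0966]
orientation: [-179.9, 45.0, 6.4]
contact_force: [0.7, 0.1, -0.4]
gripper_width: 0.0211
grip_force: 59.6
time: 9.1
eef_pos: [0.6513, 0.0816, 0.0956]
orientation: [-179.9, 45.0, 6.4]
contact_force: [-0.6, -0.1, -0.9]
gripper_width: 0.0213
grip_force: 59.6
```

```bash

python3 -m crank '[[[0,0,0,0.07,0,0.07,-1],[0,0,0,0,0,0,-1]]]'
python3 -m crank '[[[0,0,0,0.07,0,0.07,-1],[0,0,0,0,0,0,-1]]]'
python3 -m crank '[[[0,0,0,0.07,0,0.07,-1],[0,0,0,0,0,0,-1]]]'
```

```text
time: 9.3
eef_pos: [0.6513, 0.0816, 0.0946]
orientation: [-179.9, 45.0, 6.4]
contact_force: [0.3, -0.3, -0.8]
gripper_width: 0.0211
grip_force: 59.6
time: 9.5
eef_pos: [0.6513, 0.0816, 0.0936]
orientation: [-179.9, 45.0, 6.4]
contact_force: [0.4, 0.2, -0.5]
gripper_width: 0.0212
grip_force: 59.6
time: 9.7
eef_pos: [0.6512, 0.0816, 0.0933]
orientation: [-179.9, 45.0, 6.4]
contact_force: [-0.5, -0.7, 0.9]
gripper_width: 0.0211
grip_force: 59.9
```

```bash

python3 -m crank '[[[0,0,0,0.03,0,0.03,-1],[0,0,0,0,0,0,-0.45],[0,0,0,0,0,0,-0.35],[0,0,0,0,0,0,0.05],[0,0,0,0,0,0,0.15]]]'
python3 -m crank '[[[0,0,0,0,0,0,0.15],[0,0,0,-1,0,-1,0.15],[0,0,0,-2,0,-2,0.15],[0,0,0,-2.5,0,-2.5,0.15],[0,0,0,-1.5,0,-1.5,0.15]]]'
python3 - <<'E'
from h import *
s,p,R=cur()
im=np.hstack([viewer.snapshot("side")[140:250,250:350],viewer.snapshot("wrist")[:220:2,:200:2]*0])
im=viewer.snapshot("side")[130:250,255:375]
cv2.imwrite("pics/s5.png",cv2.resize(im,None,fx=5,fy=5,interpolation=cv2.INTER_CUBIC)[:,:,::-1])
R1=RT(42,45); mid=np.array([(.59710+.52261)/2,(-.0811-.14812)/2]); d=np.array([-.7434,-.6689]); g=np.r_[mid+.042*d,.027]; print(g)
q=s["q"]; rv=(R.inv()*R1).as_rotvec()
# path: to hover point then turn in place
h=np.r_[g[:2],.22]
for k in range(1,6):
    a=ik(p+(h-p)*k/5,R,q); q=a[0]; print(np.round(q),np.round(a[1:],1))
for k in range(1,14):
    a=ik(h,R*Ro.from_rotvec(rv*k/13),q); dq=np.abs(a[0]-q).max(); q=a[0]
    if k%3==1: print(k,np.round(q),np.round(a[1:],1),dq)
a=ik(g,R1,q); print(np.round(a[0]),a[1:])
plan(R,h); print(np.degrees(rv))
E
```

```text
time: 10.2
eef_pos: [0.6513, 0.0816, 0.0919]
orientation: [-179.9, 45.0, 6.4]
contact_force: [0.2, -0.4, -0.5]
gripper_width: 0.0489
grip_force: 0.0
time: 10.7
eef_pos: [0.6511, 0.0815, 0.196]
orientation: [-179.9, 44.8, 6.4]
contact_force: [1.0, 1.0, 0.3]
gripper_width: 0.0493
grip_force: 0.0
[ 0.5286322 -0.1427038  0.027    ]
[  2.  51.  26.  -6. 148.  82.] [0. 0.]
[ -1.  44.  35.  -9. 145.  77.] [0. 0.]
[ -4.  39.  42. -13. 143.  72.] [0. 0.]
[ -8.  35.  47. -16. 141.  67.] [0. 0.]
[-11.  32.  51. -19. 139.  62.] [0. 0.]
1 [-12.  27.  55. -16. 134.  61.] [0. 0.] 5.177032239005484
4 [-16.  12.  67.  -5. 118.  55.] [0. 0.] 5.179809148707889
7 [-23.  -1.  80.   8. 104.  43.] [0. 0.] 4.624834907707721
10 [-33. -11.  93.  25.  93.  26.] [0. 0.] 6.1945275413674885
13 [-44. -15. 103.  45.  89.   5.] [0. 0.] 7.282604287955259
[-44.  -5. 114.  47.  74. -11.] (np.float64(5.379614702021778e-10), np.float64(3.977193116060369e-10))
turn [ 0.01 -0.12 -0.  ] rows 0.013745955057816714
shift cm [-12.26  20.92   8.54] rows 5.713177807470155
[ 3.41412394e-02  8.66020242e+01 -3.94446001e+01]
```

View pics/s5.png

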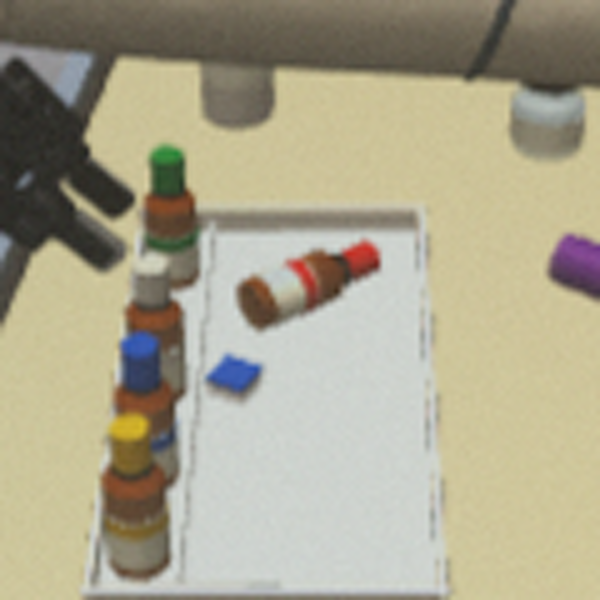

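Blue now stands upright in the lane between yellow and white. In the crop its cap is at (140,355), and the other bottles are undisturbed. Next is red.

```bash

python3 -m crank '[[[0,0,0,-2.04,3.49,1.42,1],[0,0,0,-2.04,3.49,1.42,1],[0,0,0,-2.04,3.49,1.42,1],[0,0,0,-2.04,3.49,1.42,1],[0,0,0,-2.04,3.49,1.42,1]]]' >/dev/null
python3 -m crank '[[[0,0,0,-2.04,3.49,1.42,1],[0,6.65,-3.03,0,0,0,1],[0,6.65,-3.03,0,0,0,1],[0,6.65,-3.03,0,0,0,1],[0,6.65,-3.03,0,0,0,1]]]'
python3 -m crank '[[[0,6.65,-3.03,0,0,0,1],[0,6.65,-3.03,0,0,0,1],[0,6.65,-3.03,0,0,0,1],[0,6.65,-3.03,0,0,0,1],[0,6.65,-3.03,0,0,0,1]]]' >/dev/null
python3 -m crank '[[[0,6.65,-3.03,0,0,0,1],[0,6.65,-3.03,0,0,0,1],[0,6.65,-3.03,0,0,0,1],[0,6.65,-3.03,0,0,0,1],[0,0,0,0,0,0,1]]]'
python3 - <<'E'
from h import *
plan(RT(42,45),(.5286,-.1427,.10),(.5286,-.1427,.027))
E
```

```text
time: 11.85
eef_pos: [0.5284, -0.1426, 0.2166]
orientation: [-173.3, 17.4, 18.7]
contact_force: [-0.8, 0.0, 0.8]
gripper_width: 0.0853
grip_force: 0.0
time: 12.85
eef_pos: [0.5267, -0.1434, 0.2132]
orientation: [-179.2, -44.7, 41.2]
contact_force: [0.1, 0.1, -0.5]
gripper_width: 0.0855
grip_force: 0.0
turn [-0.22  0.34 -0.54] rows 0.07920289033627151
shift cm [-7.87  0.08  8.14] rows 2.5163011300007185
shift cm [-5.16 -0.    5.16] rows 1.6222222222222225
```

```bash

python3 -m crank '[[[-0.22,0.34,-0.54,0,0,0,1],[0,0,0,-2.6,0.03,2.7,1],[0,0,0,-2.6,0.03,2.7,1],[0,0,0,-2.6,0.02,2.7,1],[0,0,0,0,0,0,1]]]'
python3 - <<'E'
from h import *
plan(RT(42,45),(.5286,-.1427,.027))
cv2.imwrite("pics/w6.png",viewer.snapshot("wrist")[:,:,::-1])
E
```

```text
time: 13.35
eef_pos: [0.5294, -0.1402, 0.0995]
orientation: [-179.8, -44.8, 42.1]
contact_force: [-0.0, 0.2, -0.3]
gripper_width: 0.0852
grip_force: 0.0
turn [-0.34  0.24  0.09] rows 0.04951636539932516
shift cm [-5.29  0.13  4.97] rows 1.6127339672381755
```

View pics/w6.png

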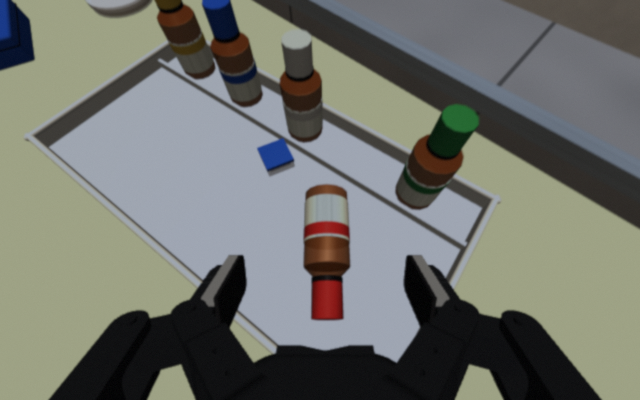

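The red cap at (327,298) is centred between the jaws, with its axis in line and the walls clear. I'll descend with the jaws part-closed.

```bash

python3 -m crank '[[[0,0,0,-1.32,0.13,1.25,0.3],[0,0,0,-1.32,0,1.25,0.3],[0,0,0,-1.32,0,1.25,0.3],[0,0,0,-1.33,0,1.22,0.3],[0,0,0,0,0,0,0.3]]]'
python3 -m crank '[[[0,0,0,0,0,0,-1],[0,0,0,0,0,0,-1],[0,0,0,0,0,0,-1],[0,0,0,0,0,0,-1],[0,0,0,0,0,0,-1]]]'
python3 - <<'E'
from h import *
s,p,R=cur(); h=np.r_[p[:2],.19]; plan(R,h); R1=RT(6.4,-45);rv=(R.inv()*R1).as_rotvec(); q=s["q"]; print(np.degrees(rv))
for k in range(0,14):
    a=ik(h,R*Ro.from_rotvec(rv*k/13),q); dq=np.abs(a[0]-q).max(); q=a[0]
    if k%4==1: print(k,np.round(q),np.round(a[1:],1),dq)
E
```

```text
time: 13.9
eef_pos: [0.5291, -0.1443, 0.0287]
orientation: [179.9, -44.9, 42.2]
contact_force: [-1.0, 0.3, -1.0]
gripper_width: 0.0558
grip_force: 0.0
time: 14.4
eef_pos: [0.5313, -0.1459, 0.0336]
orientation: [179.3, -45.0, 42.7]
contact_force: [-0.2, -1.7, 2.4]
gripper_width: 0.0219
grip_force: 59.2
turn [0. 0. 0.] rows 0.0
shift cm [ 11.07   0.13 -11.05] rows 3.476006701983888
[  0.51265846 -86.97636273  39.63784632]
1 [-40. -14. 102.  38.  87.  10.] [0. 0.] 7.661997385464751
5 [-26.  -4.  87.  13.  97.  37.] [0. 0.] 5.949463068208026
9 [-16.  13.  70.  -5. 115.  55.] [0. 0.] 5.121171697676289
13 [-12.  33.  53. -19. 137.  63.] [0. 0.] 5.317285061125972
```

```bash

python3 -m crank '[[[0,0,0,1.5,0,-1.5,-1],[0,0,0,2.5,0,-2.5,-1],[0,0,0,2.8,0,-2.8,-1],[0,0,0,2.8,0,-2.8,-1],[0,0,0,1.5,0,-1.5,-1]]]'
python3 -m crank '[[[0.04,-6.69,3.05,0,0,0,-1],[0.04,-6.69,3.05,0,0,0,-1],[0.04,-6.69,3.05,0,0,0,-1],[0.04,-6.69,3.05,0,0,0,-1],[0.04,-6.69,3.05,0,0,0,-1]]]' >/dev/null
python3 -m crank '[[[0.04,-6.69,3.05,0,0,0,-1],[0.04,-6.69,3.05,0,0,0,-1],[0.04,-6.69,3.05,0,0,0,-1],[0.04,-6.69,3.05,0,0,0,-1],[0.04,-6.69,3.05,0,0,0,-1]]]' >/dev/null
python3 -m crank '[[[0.04,-6.69,3.05,0,0,0,-1],[0.04,-6.69,3.05,0,0,0,-1],[0.04,-6.69,3.05,0,0,0,-1],[0,0,0,0,0,0,-1],[0,0,0,0,0,0,-1]]]'
python3 - <<'E'
from h import *
# target: bottle axis at tray(.078,-.073); TCP ~11mm behind along tray x
t=np.array([.567,-.0052])+Ro.from_euler("z",6.4,degrees=True).apply([.089,-.073,0])[:2]
plan(RT(6.4,-45),np.r_[t,.19],np.r_[t,.13]); print(t)
E
```

```text
time: 14.9
eef_pos: [0.5307, -0.1451, 0.1936]
orientation: [179.0, -45.0, 42.9]
contact_force: [0.4, 0.4, -0.4]
gripper_width: 0.0216
grip_force: 59.2
time: 16.4
eef_pos: [0.5303, -0.1446, 0.1874]
orientation: [-179.7, 45.1, 6.7]
contact_force: [-0.2, 0.0, -0.2]
gripper_width: 0.0218
grip_force: 59.4
turn [-0.08  0.11  0.21] rows 0.029489040968176054
shift cm [  9.79  -6.14 -10.15] rows 3.4192816733640097
shift cm [ 4.24 -0.    4.24] rows 1.3333333333333333
[ 0.66358258 -0.06782432]
```

```bash

python3 -m crank '[[[0,0,0,0,-3.07,0,-1],[0,0,0,0,-3.07,0,-1],[0,0,0,3.26,0,-3.38,-1],[0,0,0,3.26,0,-3.38,-1],[0,0,0,3.27,0,-3.39,-1]]]'
python3 -m crank '[[[-0.08,0.11,0.21,0,0,0,-1],[0,0,0,1.4,0,1.4,-1],[0,0,0,1.4,0,1.4,-1],[0,0,0,1.4,0,1.4,-1],[0,0,0,0,0,0,-1]]]'
python3 - <<'E'
from h import *
t=np.array([.66358258,-.06782432])
s,p,R=cur(); plan(R,np.r_[t,p[2]],np.r_[t,.097])
im=viewer.snapshot("side")[110:230,255:375]
cv2.imwrite("pics/s7.png",cv2.resize(im,None,fx=5,fy=5,interpolation=cv2.INTER_CUBIC)[:,:,::-1])
f=lambda X:np.round((w2px("side",X)-[255,110]+.4)*5,0)
for o in(0,.008,.015):
    ax=p-o*np.array([.9938,.1115,0]);print(o,"axis top/base",f(ax+[0,0,.011]),f(ax-[0,0,.093]))
tr=lambda x,y,z:np.r_[np.array([.567,-.0052])+Ro.from_euler("z",6.4,degrees=True).apply([x,y,0])[:2],z]
print("green,white caps",f(tr(.078,-.1406,.108)),f(tr(.078,-.006,.108)))
E
```

```text
time: 16.9
eef_pos: [0.642, -0.0716, 0.1966]
orientation: [-179.9, 44.7, 6.6]
contact_force: [1.5, -0.1, -0.4]
gripper_width: 0.0215
grip_force: 59.3
time: 17.4
eef_pos: [0.6401, -0.0725, 0.1337]
orientation: [179.9, 45.0, 6.3]
contact_force: [-0.3, 0.4, -2.5]
gripper_width: 0.0218
grip_force: 59.4
turn [0. 0. 0.] rows 0.0
shift cm [ 1.69 -0.2  -1.69] rows 0.5316959379530131
shift cm [ 2.6  -0.01  2.6 ] rows 0.8163271913788487
0 axis top/base [175. 257.] [183. 387.]
0.008 axis top/base [187. 257.] [195. 387.]
0.015 axis top/base [198. 257.] [205. 387.]
green,white caps [166. 253.] [150. 363.]
```

View pics/s7.png

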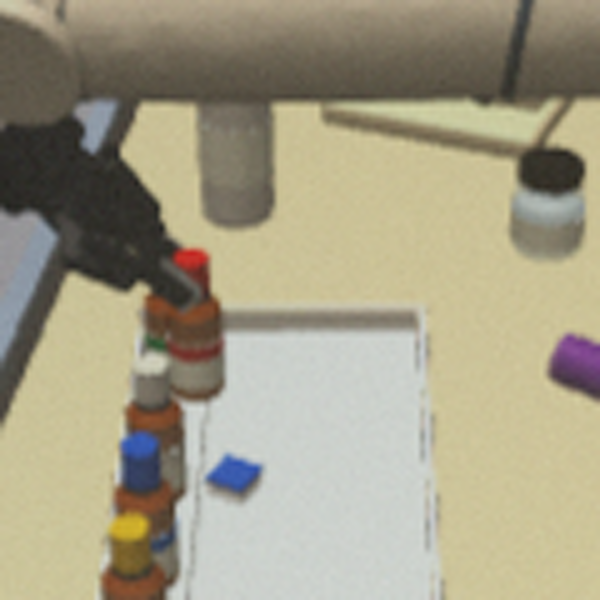

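```bash

python3 -m crank '[[[0,0,0,0.81,-0.1,-0.81,-1],[0,0,0,0.81,-0.1,-0.81,-1],[0,0,0,0,0,0,-1],[0,0,0,0,0,0,-1]]]'
python3 - <<'E'
from h import *
t=np.array([.6626,-.0679])
s,p,R=cur(); plan(RT(6.4,-45),np.r_[t,p[2]],np.r_[t,.1])
E
```

```text
time: 17.85
eef_pos: [0.664, -0.0676, 0.1361]
orientation: [179.7, 44.8, 6.2]
contact_force: [-0.3, 0.6, -0.9]
gripper_width: 0.0219
grip_force: 59.4
turn [ 0.12 -0.19 -0.16] rows 0.03196321660561017
shift cm [-0.1   0.01  0.1 ] rows 0.03065882517830135
shift cm [ 2.55 -0.    2.55] rows 0.8016973938054697
```

```bash

python3 -m crank '[[[0.12,-0.19,-0.16,-0.1,0,0.1,-1],[0,0,0,0.85,0,0.85,-1],[0,0,0,0.85,0,0.85,-1],[0,0,0,0.7,0,0.7,-1],[0,0,0,0,0,0,-1]]]'
python3 -m crank '[[[0,0,0,0.1,0,0.1,-1],[0,0,0,0,0,0,-1]]]'
python3 -m crank '[[[0,0,0,0.1,0,0.1,-1],[0,0,0,0,0,0,-1]]]'
```

```text
time: 18.35
eef_pos: [0.6616, -0.0675, 0.097]
orientation: [-179.9, 45.5, 6.5]
contact_force: [0.2, -0.2, -2.0]
gripper_width: 0.0217
grip_force: 59.4
time: 18.55
eef_pos: [0.6624, -0.0675, 0.099]
orientation: [-180.0, 45.2, 6.4]
contact_force: [0.5, -0.1, -0.0]
gripper_width: 0.0218
grip_force: 59.4
time: 18.75
eef_pos: [0.6626, -0.0676, 0.0977]
orientation: [-180.0, 45.1, 6.4]
contact_force: [-0.4, -0.2, -0.5]
gripper_width: 0.0217
grip_force: 59.4
```

```bash

python3 -m crank '[[[0,0,0,0.07,0,0.07,-1],[0,0,0,0,0,0,-1]]]'
python3 -m crank '[[[0,0,0,0.07,0,0.07,-1],[0,0,0,0,0,0,-1]]]'
python3 -m crank '[[[0,0,0,0.07,0,0.07,-1],[0,0,0,0,0,0,-1]]]'
```

```text
time: 18.95
eef_pos: [0.6624, -0.0676, 0.0964]
orientation: [-180.0, 45.2, 6.4]
contact_force: [0.8, 1.0, -0.9]
gripper_width: 0.0213
grip_force: 59.4
time: 19.15
eef_pos: [0.6624, -0.0676, 0.0953]
orientation: [-180.0, 45.2, 6.4]
contact_force: [0.0, 0.0, -1.1]
gripper_width: 0.0221
grip_force: 59.4
time: 19.35
eef_pos: [0.6624, -0.0675, 0.0949]
orientation: [-180.0, 45.2, 6.4]
contact_force: [0.3, 0.5, 0.5]
gripper_width: 0.0217
grip_force: 59.8
```

```bash

python3 -m crank '[[[0,0,0,0.05,0,0.05,-1],[0,0,0,0,0,0,-0.45],[0,0,0,0,0,0,-0.35],[0,0,0,0,0,0,0.05],[0,0,0,0,0,0,0.15]]]'
python3 -m crank '[[[0,0,0,0,0,0,0.15],[0,0,0,-1,0,-1,0.15],[0,0,0,-2,0,-2,0.15],[0,0,0,-2.5,0,-2.5,0.15],[0,0,0,-1.5,0,-1.5,0.15]]]'
python3 - <<'E'
from h import *
s,p,R=cur()
a=viewer.snapshot("side")[110:250,255:375]; b=viewer.snapshot("wrist")
cv2.imwrite("pics/s8.png",cv2.resize(a,None,fx=4.2,fy=4.2,interpolation=cv2.INTER_CUBIC)[:,:,::-1])
# push poses: tool down, behind front wall
for y in(-.1,0,.1):
  for x in(.42,.56):
    for z in(.04,.03): 
      r=ik(np.array([x,y,z]),RT(0,0),np.array([0,0,90,0,90,90.]));print(x,y,z,np.round(r[0]),np.round(r[1:],1))
h=np.array([.40,-.02,.22]); plan(R,h); 
E
```

```text
time: 19.85
eef_pos: [0.6624, -0.0676, 0.0931]
orientation: [-180.0, 45.2, 6.4]
contact_force: [0.5, 0.5, -0.3]
gripper_width: 0.0493
grip_force: 0.0
time: 20.35
eef_pos: [0.6604, -0.0672, 0.1966]
orientation: [-180.0, 45.1, 6.4]
contact_force: [-6.6, 0.3, 18.0]
gripper_width: 0.0491
grip_force: 0.0
0.42 -0.1 0.04 [-18. -18. 114.  -0.  85.  72.] [0. 0.]
0.42 -0.1 0.03 [-18. -18. 114.  -0.  83.  72.] [0. 0.]
0.56 -0.1 0.04 [-14.   4.  93.  -0.  83.  76.] [0. 0.]
0.56 -0.1 0.03 [-14.   5.  94.  -0.  82.  76.] [0. 0.]
0.42 0 0.04 [ -5. -20. 115.  -0.  85.  85.] [0. 0.]
0.42 0 0.03 [ -5. -20. 116.  -0.  84.  85.] [0. 0.]
0.56 0 0.04 [-3.  3. 95. -0. 83. 87.] [0. 0.]
0.56 0 0.03 [-3.  3. 95. -0. 82. 87.] [0. 0.]
0.42 0.1 0.04 [  9. -18. 114.  -0.  85.  99.] [0. 0.]
0.42 0.1 0.03 [  9. -18. 114.  -0.  83.  99.] [0. 0.]
0.56 0.1 0.04 [ 7.  4. 93. -0. 83. 97.] [0. 0.]
0.56 0.1 0.03 [ 7.  5. 94. -0. 82. 97.] [0. 0.]
turn [ 0.02 -0.02  0.01] rows 0.0029378288102303155
shift cm [-19.7   -7.6   16.24] rows 5.918699927623644
```

View pics/s8.png

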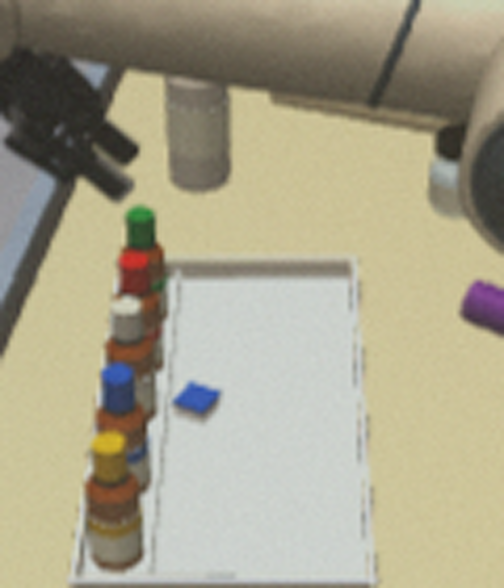

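All five now stand in the lane. In the crop the caps run green (141,220), red (134,268), white (127,315), blue (118,385), yellow (109,450), and the coverslip box is at (197,398) in the bay. Next I'll position to push the front wall, staying clear of the purple bottle.

```bash

python3 - <<'E'
from h import *
s,p,R=cur(); print(p,s["contact_force"])
for u,v in((368,263),(373,252),(384,237)): print(px2w("top",u,v,.02))
h=np.array([.42,.01,.22]); R1=RT(6.4,0); rv=(R.inv()*R1).as_rotvec(); q=s["q"]; print(np.degrees(rv))
plan(R,h)
for k in range(1,7): a=ik(p+(h-p)*k/6,R,q); dq=np.abs(a[0]-q).max(); q=a[0]; print(np.round(q),np.round(a[1:],1),round(dq,1))
for k in range(1,7): a=ik(h,R*Ro.from_rotvec(rv*k/6),q); dq=np.abs(a[0]-q).max(); q=a[0]; print(np.round(q),np.round(a[1:],1),round(dq,1))
E
```

```text
[ 0.6608852  -0.06739143  0.19488512] [ 0.86934942 -0.03706294  0.12442514]
[ 0.29674704 -0.11997955  0.02      ]
[ 0.33412782 -0.13755565  0.02      ]
[ 0.38551289 -0.17609207  0.02      ]
[-1.30408292e-02  4.51221525e+01 -1.49347573e-02]
turn [0. 0. 0.] rows 0.0
shift cm [-18.06 -10.37  14.58] rows 5.650122729714491
[ -4.  49.  29. -14. 146.  71.] [0. 0.] 19.1
[ -4.  40.  41. -12. 143.  74.] [0. 0.] 12.5
[ -3.  33.  51. -10. 140.  76.] [0. 0.] 10.0
[ -2.  26.  60.  -9. 139.  77.] [0. 0.] 8.6
[ -1.  19.  68.  -8. 138.  79.] [0. 0.] 7.6
[  0.  13.  74.  -7. 137.  81.] [0. 0.] 6.9
[ -0.   8.  78.  -5. 132.  81.] [0. 0.] 5.3
[ -1.   2.  81.  -4. 127.  81.] [0. 0.] 5.6
[ -1.  -4.  85.  -3. 121.  81.] [0. 0.] 5.9
[ -2. -10.  89.  -2. 115.  81.] [0. 0.] 6.2
[ -2. -16.  94.  -1. 110.  81.] [0. 0.] 6.5
[ -3. -23.  99.  -0. 104.  80.] [0. 0.] 6.7
```

```bash

python3 -m crank '[[[0,0,0,-1.5,-0.87,1.2,0.15],[0,0,0,-2.3,-1.3,1.9,0.15],[0,0,0,-2.3,-1.3,1.9,1],[0,0,0,-2.4,-1.4,1.9,1],[0,0,0,-2.4,-1.4,1.9,1]]]' >/dev/null
python3 -m crank '[[[0,0,0,-2.4,-1.4,1.9,1],[0,0,0,-2.4,-1.4,1.9,1],[0,0,0,-2.4,-1.3,1.9,1],[0,7.5,0,0,0,0,1],[0,7.5,0,0,0,0,1]]]'
python3 -m crank '[[[0,7.5,0,0,0,0,1],[0,7.5,0,0,0,0,1],[0,7.5,0,0,0,0,1],[0,7.5,0,0,0,0,1],[0,0,0,0,0,0,1]]]'
python3 - <<'E'
from h import *
plan(RT(6.4,0),(.42,.0,.10),(.42,.0,.017))
E
```

```text
time: 21.45
eef_pos: [0.4213, 0.0103, 0.2188]
orientation: [-180.0, 29.8, 6.5]
contact_force: [-0.5, -0.3, 1.3]
gripper_width: 0.0855
grip_force: 0.0
time: 21.95
eef_pos: [0.4199, 0.0098, 0.2211]
orientation: [180.0, -0.3, 6.4]
contact_force: [0.1, 0.7, 1.6]
gripper_width: 0.0853
grip_force: 0.0
turn [ 0.04 -0.31 -0.02] rows 0.03728330727231169
shift cm [-0.1   0.97 12.11] rows 2.699758234925939
shift cm [-0.  -0.   8.3] rows 1.8444444444444446
```

```bash

python3 -m crank '[[[0,-0.31,0,-0.1,0.97,4,1],[0,0,0,0,0,4,1],[0,0,0,0,0,4,1],[0,0,0,0,0,4,1],[0,0,0,0,0,3.4,1]]]'
python3 -m crank '[[[0,0,0,0,0,0.9,1],[0,0,0,0.5,0,0,1],[0,0,0,0.5,0,0,1],[0,0,0,0.5,0,0,1],[0,0,0,0,0,0,1]]]'
python3 -m crank '[[[0,0,0,0.3,0,0,1],[0,0,0,0.3,0,0,1],[0,0,0,0.3,0,0,1],[0,0,0,0.3,0,0,1],[0,0,0,0.3,0,0,1]]]'
python3 - <<'E'
from h import *
cv2.imwrite("pics/t9.png",viewer.snapshot("top")[:,:,::-1])
E
```

```text
time: 22.45
eef_pos: [0.4194, -0.0, 0.0224]
orientation: [-180.0, 0.7, 6.4]
contact_force: [1.4, -0.1, -0.6]
gripper_width: 0.0854
grip_force: 0.0
time: 22.95
eef_pos: [0.4364, 0.0016, 0.0174]
orientation: [180.0, 0.3, 6.4]
contact_force: [-0.5, 0.4, 0.1]
gripper_width: 0.0855
grip_force: 0.0
time: 23.45
eef_pos: [0.4492, 0.0033, 0.0152]
orientation: [-180.0, 0.5, 6.4]
contact_force: [-7.3, -0.8, 5.3]
gripper_width: 0.0856
grip_force: 4.4
```

```bash

python3 -m crank '[[[0,-0.4,0.3,0.3,0,-0.2,1],[0,0,0.3,0.3,0,0,1],[0,0,0.3,0.3,0,0,1],[0,0,0.3,0.3,0,0,1],[0,0,0.3,0.3,0,0,1]]]'
python3 -m crank '[[[0,0,0.3,0.3,0,0,1],[0,0,0.3,0.3,0,0,1],[0,0,0.3,0.3,0,0,1],[0,0,0.3,0.3,0,0,1],[0,0,0.3,0.3,0,0,1]]]'
python3 - <<'E'
from h import *
R1=RT(arm.get_state()["orientation"][2],0)
im=viewer.snapshot("top"); hsv=cv2.cvtColor(im,cv2.COLOR_RGB2HSV)
cv2.imwrite("pics/t10.png",im[:,:,::-1])
# caps by colour in the tray region
for n,lo,hi in(("blue",(105,150,60),(125,255,255)),("green",(50,100,50),(75,255,255)),("yel",(22,130,90),(34,255,255)),("red",(0,190,110),(6,255,255))):
    m=cv2.inRange(hsv,lo,hi); m[:128]=0; m[230:]=0; m[:,:260]=0; m[:,410:]=0
    k,l,st,ce=cv2.connectedComponentsWithStats(m)
    for i in range(1,k):
        if st[i,4]>8: print(n,st[i,4],np.round(ce[i],1),np.round(px2w("top",*ce[i],.108),3))
E
```

```text
time: 24.0
eef_pos: [0.4643, 0.0049, 0.0166]
orientation: [-180.0, 0.9, 4.9]
contact_force: [-3.2, 1.3, -2.2]
gripper_width: 0.0852
grip_force: 1.7
time: 24.5
eef_pos: [0.4795, 0.006, 0.0168]
orientation: [180.0, 0.9, 3.4]
contact_force: [-3.6, 0.3, -2.7]
gripper_width: 0.0855
grip_force: 1.8
blue 32 [309.5 150.5] [0.67  0.078 0.108]
blue 53 [336.8 168.6] [ 0.607 -0.014  0.108]
green 34 [374.8 146.1] [ 0.684 -0.142  0.108]
yel 36 [286.2 152.1] [0.665 0.157 0.108]
red 24 [353.7 147.3] [ 0.68  -0.071  0.108]
```

```bash

python3 -m crank '[[[0,0.4,0.25,0.3,0,0,1],[0,0,0.25,0.3,0,0,1],[0,0,0.25,0.3,0,0,1],[0,0,0.25,0.3,0,0,1],[0,0,0.25,0.3,0,0,1]]]'
python3 -m crank '[[[0,0,0.25,0.3,0,0,1],[0,0,0.25,0.3,0,0,1],[0,0,0.25,0.3,0,0,1],[0,0,0.25,0.3,0,0,1],[0,0,0.25,0.3,0,0,1]]]'
python3 -m crank '[[[0,0,0.2,0.3,0,0,1],[0,0,0.2,0.3,0,0,1],[0,0,0.2,0.3,0,0,1],[0,0,0.2,0.3,0,0,1],[0,0,0,0.3,0,0,1]]]'
cat > caps.py <<'E'
from h import *
im=viewer.snapshot("top"); hsv=cv2.cvtColor(im,cv2.COLOR_RGB2HSV)
for n,lo,hi in(("blue",(105,150,60),(125,255,255)),("green",(50,100,50),(75,255,255)),("yel",(22,130,90),(34,255,255)),("red",(0,190,110),(6,255,255))):
    m=cv2.inRange(hsv,lo,hi); m[:128]=0; m[230:]=0; m[:,:260]=0; m[:,410:]=0
    k,l,st,ce=cv2.connectedComponentsWithStats(m)
    for i in range(1,k):
        if st[i,4]>8: print(n,st[i,4],np.round(ce[i],1),np.round(px2w("top",*ce[i],.108),3))
E
python3 caps.py
```

```text
time: 25.05
eef_pos: [0.4945, 0.0067, 0.0168]
orientation: [180.0, 0.5, 2.1]
contact_force: [-5.9, 1.2, 0.3]
gripper_width: 0.0855
grip_force: 2.6
time: 25.55
eef_pos: [0.5095, 0.0072, 0.0168]
orientation: [180.0, 0.5, 0.9]
contact_force: [-5.9, 1.4, 1.2]
gripper_width: 0.0856
grip_force: 2.9
time: 26.05
eef_pos: [0.5245, 0.0072, 0.0168]
orientation: [179.9, 0.5, 0.1]
contact_force: [-7.1, -1.2, 1.6]
gripper_width: 0.0852
grip_force: 3.2
blue 31 [312.6 136.5] [0.718 0.068 0.108]
blue 51 [338.9 156.7] [ 0.648 -0.021  0.108]
green 35 [378.  136.2] [ 0.719 -0.153  0.108]
yel 31 [289.7 136.6] [0.718 0.145 0.108]
red 24 [357.1 136.1] [ 0.72  -0.083  0.108]
```

```bash

python3 -m crank '[[[0,0,0,0.3,0,0,1],[0,0,0,0.3,0,0,1],[0,0,0,0.3,0,0,1],[0,0,0,0.3,0,0,1],[0,0,0,0.3,0,0,1]]]'
python3 -m crank '[[[0,0,0,0.2,0,0,1],[0,0,0,0.2,0,0,1],[0,0,0,0.2,0,0,1],[0,0,0,0.1,0,0,1],[0,0,0,0.1,0,0,1]]]'
python3 caps.py
```

```text
time: 26.6
eef_pos: [0.5394, 0.0071, 0.0168]
orientation: [179.9, 0.5, 0.1]
contact_force: [-7.0, -0.1, 2.3]
gripper_width: 0.0858
grip_force: 3.4
time: 27.1
eef_pos: [0.5474, 0.007, 0.0168]
orientation: [179.9, 0.5, 0.1]
contact_force: [-7.1, 0.1, 2.4]
gripper_width: 0.0855
grip_force: 3.5
blue 31 [312.6 130.1] [0.741 0.068 0.108]
blue 51 [338.9 150.7] [ 0.669 -0.021  0.108]
green 32 [377.9 129.8] [ 0.741 -0.153  0.108]
yel 33 [289.8 130.1] [0.741 0.146 0.108]
red 25 [356.9 129.7] [ 0.742 -0.082  0.108]
```

```bash

python3 -m crank '[[[0,0,0,0.1,0,0,1],[0,0,0,0.1,0,0,1],[0,0,0,0.1,0,0,1],[0,0,0,0,0,0,1]]]'
python3 -m crank '[[[0,0,0,0.1,0,0,1],[0,0,0,0.1,0,0,1],[0,0,0,0,0,0,1]]]'
python3 -m crank '[[[0,0,0,0.1,0,0,1],[0,0,0,0.1,0,0,1],[0,0,0,0,0,0,1]]]'
```

```text
time: 27.55
eef_pos: [0.549, 0.0071, 0.0168]
orientation: [179.9, 0.7, 0.1]
contact_force: [-14.4, -0.4, 8.5]
gripper_width: 0.0854
grip_force: 6.8
time: 27.85
eef_pos: [0.5491, 0.0071, 0.0167]
orientation: [179.9, 1.0, 0.1]
contact_force: [-22.8, 0.4, 13.2]
gripper_width: 0.0851
grip_force: 11.5
time: 28.15
eef_pos: [0.5492, 0.0071, 0.0167]
orientation: [179.9, 1.2, 0.1]
contact_force: [-31.6, -0.3, 19.8]
gripper_width: 0.0853
grip_force: 16.2
```

```bash

python3 -m crank '[[[0,0,0,-0.3,0,0,1],[0,0,0,-0.4,0,0,1],[0,0,0,-1,0,0,1],[0,0,0,-2,0,0,1],[0,0,0,-2,0,0,1]]]'
python3 -m crank '[[[0,0,0,0,0,-2,1],[0,0,0,0,0,-4,1],[0,0,0,0,0,-4,1],[0,0,0,-3,0,-3,1],[0,0,0,0,0,0,1]]]'
python3 caps.py
python3 - <<'E'
from h import *
ims=np.mean([viewer.snapshot("top").astype(float) for _ in range(4)],0).mean(2)
for y in(.175,.12,.11,.03,-.05,-.12,-.185):
    c,r=w2px("top",[.774,y-.006,.022]); print(y,np.round([c,r],1),[int(v) for v in ims[int(r)-6:int(r)+10,int(c)-1:int(c)+2].mean(1)])
# front wall edge
for y in(.17,.1,-.12,-.18):
    c,r=w2px("top",[.564,y-.006,.022]); print("front",y,np.round([c,r],1),[int(v) for v in ims[int(r)-5:int(r)+7,int(c)-1:int(c)+2].mean(1)])
E
```

```text
time: 28.65
eef_pos: [0.4975, 0.0071, 0.0171]
orientation: [179.9, 0.3, 0.1]
contact_force: [0.8, -0.9, -0.4]
gripper_width: 0.0854
grip_force: 0.0
time: 29.15
eef_pos: [0.4695, 0.0071, 0.1535]
orientation: [179.9, -0.2, 0.1]
contact_force: [0.9, 0.1, -0.2]
gripper_width: 0.0855
grip_force: 0.0
blue 28 [312.7 129.8] [0.742 0.068 0.108]
blue 52 [338.9 150.2] [ 0.671 -0.021  0.108]
green 29 [378.  129.7] [ 0.742 -0.154  0.108]
yel 30 [289.7 129.8] [0.742 0.146 0.108]
red 20 [357.  129.4] [ 0.743 -0.082  0.108]
0.175 [285.5 128.4] [97, 99, 97, 97, 91, 64, 54, 101, 104, 63, 94, 110, 116, 118, 125, 133]
0.12 [300.8 128.3] [95, 96, 94, 95, 88, 62, 57, 105, 105, 79, 123, 139, 138, 139, 138, 138]
0.11 [303.6 128.3] [96, 95, 94, 95, 87, 61, 55, 105, 104, 78, 124, 138, 138, 138, 139, 138]
0.03 [326.  128.2] [95, 95, 93, 94, 82, 51, 56, 101, 99, 92, 139, 139, 138, 139, 138, 138]
-0.05 [348.4 128.1] [98, 97, 96, 95, 84, 53, 72, 114, 97, 93, 138, 138, 139, 139, 139, 139]
-0.12 [368.1 128.1] [98, 98, 97, 96, 83, 52, 72, 104, 76, 92, 138, 138, 139, 138, 139, 139]
-0.185 [386.3 128. ] [94, 94, 94, 94, 82, 51, 72, 101, 72, 92, 139, 139, 139, 138, 138, 139]
front 0.17 [286.  186.1] [138, 138, 139, 139, 139, 123, 85, 94, 127, 128, 128, 128]
front 0.1 [306.  186.1] [84, 88, 90, 94, 95, 97, 98, 97, 96, 96, 98, 97]
front -0.12 [368.8 185.9] [139, 138, 138, 139, 139, 139, 119, 83, 103, 128, 128, 127]
front -0.18 [386.  185.9] [138, 139, 138, 138, 138, 139, 120, 84, 104, 127, 127, 127]
```

The push stalled at 31 N against the ledge. The caps sit in a straight line at x≈0.742, so yaw is about 0. The tray's back wall meets the ledge edge along its whole width in the top image, and the arm is clear.

```bash
python3 -c "
from workcell import job
print(job.hand_in())"
```

```text
the job is handed in; nothing more can be done
None
```

I stood the red and blue bottles back up in the lane and pushed the loaded tray against the ledge, and the job is handed in at about 29 s; no verdict came back. My last camera check showed all five bottles in line and the coverslip box in the bay. I viewed 11 pictures, one over the limit of 10.

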